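# Ready the spray tank for charging

## Task

Get the stainless spray tank ready to be charged with air: shut the outlet valve (red lever fully across its pipe), and screw the pressure gauge down, clockwise seen from above, until its dial first faces straight out over the blue-collared charging nipple, less than a full turn. Do not run it past there (a sealed thread cannot be backed off to correct it), and leave the other things on the table alone.

Things in the scene. Friction and masses are not known exactly. Their poses are not given: they have to be found in the camera images.
- tank: Stainless steel spray tank, 170 mm in diameter, shoulder 160 mm high, fixed firmly to the table. Origin: centre of its underside; z up. On top, a brass manifold block (34 mm cube, z = 182 to 216 mm) on its axis carries, all at z = 199 mm: along tank +x the charging nipple; along +y the outlet valve, 32 mm thick, with its hose tail (ends 125 mm out); along -y a small brass safety valve (65 mm).
- gauge (a joint): Screw angle (rad) of the pressure gauge about the tank's upright axis; grows clockwise seen from above (tightening). 0 = dial looks along tank +x, over the charging nipple; the dial's yaw is the tank's yaw minus this value. Starts between -4.0 and -2.0. Nothing stops it at 0: it runs on to 1.3. Even friction, about 0.22 N m; stays where left; sinks 1.34 mm a turn.
- gauge_case (a point): Centre of the gauge's case: an upright black rubber-booted disc, 58 mm in diameter, 34 mm thick, on the tank's axis, 271 mm above the table. Site +x points out of the white dial, y across the case, z up. It stands on a 22 mm brass hexagon (z = 224 to 237 mm). Best taken from above by its rim (58 mm), fingers closing along the point's y; or across its thickness.
- gauge_dial (a point): Centre of the white dial's front, 17 mm from gauge_case along the dial's outward direction.
- charging_nipple (a point): Tip of the charging nipple (brass hexagon, blue collar, steel tip), 60 mm from the tank's axis along tank +x, 199 mm high.
- lever (a joint): Angle (rad) of the red outlet valve lever about its upright stem, anticlockwise from above. 0 = shut, at its stop: across the outlet pipe, pointing along tank +x. 1.57 = open: along the pipe, pointing outward along tank +y. Friction about 0.10 N m, stays where left. Starts between 0.9 and 1.57.
- lever_stem (a point): Axis of the valve lever: on the outlet pipe, 60 mm from the tank's axis along tank +y, at the lever's mid-height (233 mm above the table).
- lever_tip (a point): Point on the middle of the red lever grip, 80 mm from the stem, 12 mm from its end. The red grip is 60 mm long (32 to 92 mm from the stem), 18 mm wide and 10 mm high (z = 228 to 238 mm); the valve body under it reaches up to z = 216 mm.
- filter: Bystander: white respirator filter with an orange band, 108 mm in diameter, 89 mm high. Origin: centre of its underside.
- log: Bystander: upright piece of log, 72 mm in diameter, 115 mm high. Origin: centre of its underside.
- spanner: Bystander: steel spanner lying flat, 190 mm long. Origin near its middle.
- specimen_jar: Bystander: amber glass jar with a black lid, 68 mm in diameter, 100 mm high. Origin: centre of its underside.
- glove_box: Bystander: red carton, 115 x 70 x 50 mm. Origin: centre of its underside.
- lance: Bystander: spray lance lying flat, black grip, steel tube, brass nozzle, 300 mm long, 32 mm high. Origin near its middle, on the table.

How it is judged:
By the outcome, as a careful person would: the job done as asked, in the order asked, and still so for the second after the job is handed in, with the robot touching nothing.
It also fails if it takes over 70 s, if anything falls off the work surface, if the arm or the gripper's body presses on something with over 40 N, if the wrist force passes 120 N, or if a joint passes its speed limit or range.

## Robot

A 6-joint arm with a two-finger parallel gripper is mounted at the origin on the work surface. World frame = base frame: x ahead of the robot, y to its left, z up, the work surface at z = 0. Lengths are in m, angles in rad, forces in N, time in s.
With the tool pointing down it reaches from about 0.35 to 0.95 m from the base axis. Payload 17.4 kg.
Tool frame: the origin (TCP) lies midway between the tips of the shut fingers; the grasp point (between the pads) lies ctrl.grip_depth behind it (ctrl.grip_depth is the distance from the TCP to the grasp point, in m); z points along the fingers, y is the line along which they close (so a half turn about z gives the same grasp; the last joint's range is limited). The gripper opens to 93 mm and grips with 3 to 60 N. Pads are 15 mm wide; open, the fingers measure 128 mm over their backs; the gripper's body (75 mm by 188 mm) begins 65 mm behind the grasp point.
Start: joints at [1.214, 0.116, 1.442, -0, 1.584, -0.038], TCP at [0.212, 0.641, 0.219] pointing down, gripper open.
Joint ranges: [-2.83, 2.83], [-0.83, 2.19], [0.07, 2.5], [-1.14, 4.28], [0.01, 3], [-2.97, 2.97]. Speed limits (rad/s): [1.89, 1.89, 2.22, 3.14, 3.14, 3.14].

## Interface

Orientations are given as a 3x3 rotation matrix whose columns are the frame's x, y, z axes.
In Python, from cell import ctrl, imaging, workorder, observe gives the robot as it stands (ctrl), with the cameras (imaging), the job (workorder) and the readings as plain functions.
- The arm moves only by the shell command python3 jog.py [OPENING] [FORCE], which reads ROWS from standard input. ROWS is a JSON list of rows, 1 to 5 of them, each an object with the fields dx, dy, dz (the shift in fractions of the full range, 1 being 1 m), wx, wy, wz (a rotation vector in normalised numbers (1 is 180 degrees)); a field left out counts as zero; each row is the pose to reach, as a shift and turn from the pose commanded when the command began, along the tool's axes at that moment; what a row does not reach only later rows make up. A row lasts 1/12 s, in which the tool goes at most 0.0417 m and 0.125 rad, less where a joint would pass 70% of its speed; a pose out of reach is approached as far as the arm can. OPENING is the finger opening in m, set as the command begins (- or left out keeps the last). The fingers move at their own pace and stop on an object; FORCE is the grip in N (left out, the last holds). Time passes only in rows, so rows that do not move let the fingers close. It prints the time, the measured TCP pose, the force, the opening and the grip force at its end. Shift and turn numbers lie between -1 and 1, and a call with a number outside is refused. Input that does not fit is refused with a message, and nothing moves.
- observe(): the state, without advancing time (a new reading comes with each control period).
- imaging.read_camera(name): name is "scene" or "top" or "wrist"; returns the picture (480x640x3 uint8, red, green, blue); there is no depth.
- imaging.get_calibration(name): a dict with "intrinsics" (3x3 intrinsics, pixels), "world_from_camera" (4x4, takes a point from camera to world coordinates). Camera axes: x right, y down, z forward; pixel columns grow to the right and rows downward; lengths in m; the calibration is good to about 2 mm. A picture is of the moment at which its call begins: read the wrist's pose just before it. get_calibration takes no time and is no camera call; for the wrist camera it gives the pose at the moment of the call.
- workorder.finish_job(): hands the job in; it is judged then, once.
The state is a dict: "time_s": time; "joint_positions": joint angles; "joint_velocities": joint speeds; "joint_efforts": joint torques, N m; "tool_pos": TCP position; "orientation": TCP orientation; "wrist_force": force on the tool from outside, world axes, zero at the start; "ft_torque": the same for the moment, N m; "width": finger opening in m; "grasp_force": force on a finger pad.
Only numpy, scipy, OpenCV 4.12 (cv2) and the standard library are available. Lean on these libraries where they do the work, as an engineer would, in place of code of your own. Each camera call takes 0.05 s, during which the arm holds its last target. There are 200 camera calls.

## Working session

There is one attempt and no reset: what is moved stays moved. The work goes in short steps, Python scripts to look and compute and a shell command to move; the robot and the scene stay as the last step left them, time stands still between calls to the robot, and variables do not carry over. Pictures are saved under pics/ and viewed, at most 10 in all, crops included, and the job is handed in when it is done.

```bash
ls; mkdir -p pics; python3 - <<'E'
from cell import ctrl, imaging, workorder, observe
import cv2,numpy as np
print(ctrl.grip_depth)
a=imaging.read_camera("top");b=imaging.read_camera("scene")
cv2.imwrite("pics/top.png",a[...,::-1]);cv2.imwrite("pics/scene.png",b[...,::-1])
for n in("top","scene"):print(imaging.get_calibration(n))
s=observe();print(s)
E
```

```text
cell.py
jog.py
pics
0.0188
{'intrinsics': array([[477.24093667,   0.        , 316.41428898],
       [  0.        , 477.24093667, 241.40856041],
       [  0.        ,   0.        ,   1.        ]]), 'world_from_camera': array([[-9.03701702e-03, -9.89551544e-01,  1.43896055e-01,
         3.79752806e-01],
       [-9.99957706e-01,  9.18881202e-03,  3.90339504e-04,
        -3.79603542e-02],
       [-1.70849486e-03, -1.43886441e-01, -9.89592731e-01,
         1.42817741e+00],
       [ 0.00000000e+00,  0.00000000e+00,  0.00000000e+00,
         1.00000000e+00]])}
{'intrinsics': array([[525.04024943,   0.        , 311.44154091],
       [  0.        , 525.04024943, 240.08725037],
       [  0.        ,   0.        ,   1.        ]]), 'world_from_camera': array([[ 0.69006311,  0.50450343, -0.51893082,  1.25469489],
       [ 0.72348468, -0.46146282,  0.51344131, -0.73491126],
       [ 0.01956563, -0.72974541, -0.68343897,  1.05665256],
       [ 0.        ,  0.        ,  0.        ,  1.        ]])}
{'time_s': 0.1, 'joint_positions': array([ 1.21421427e+00,  1.16416072e-01,  1.44220999e+00, -1.41475959e-05,
        1.58396667e+00, -3.78219647e-02]), 'joint_velocities': array([-0.0006231 , -0.00111923, -0.00197293,  0.00083396,  0.00043883,
       -0.00014731]), 'joint_efforts': array([ 3.18996681e-04, -7.22890878e+01, -6.23862290e+01,  7.80672091e-02,
        2.28654983e-02, -7.96032236e-05]), 'tool_pos': array([0.21150149, 0.6408189 , 0.21798663]), 'orientation': array([[-9.49624662e-01,  3.13389355e-01, -3.35846878e-04],
       [ 3.13389534e-01,  9.49624195e-01, -9.42114168e-04],
       [ 2.36797706e-05, -9.99905745e-04, -9.99999500e-01]]), 'wrist_force': array([-0.48121682,  0.59893766, -0.50276453]), 'ft_torque': array([-0.02409668, -0.00315987, -0.00102733]), 'grasp_force': 0.0, 'width': 0.09324744445119482}
```

View pics/top.png

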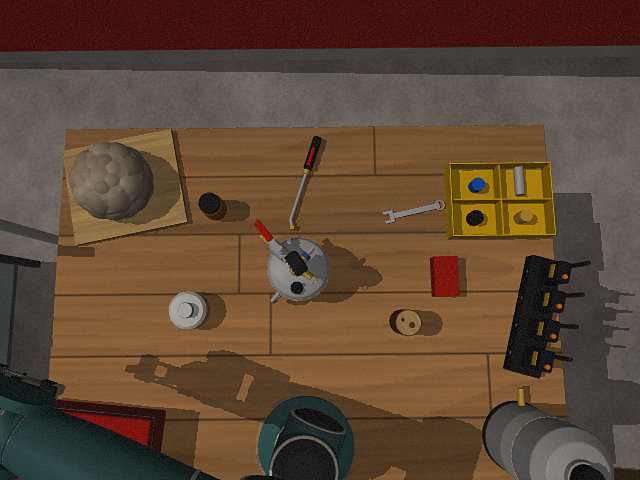

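View pics/scene.png

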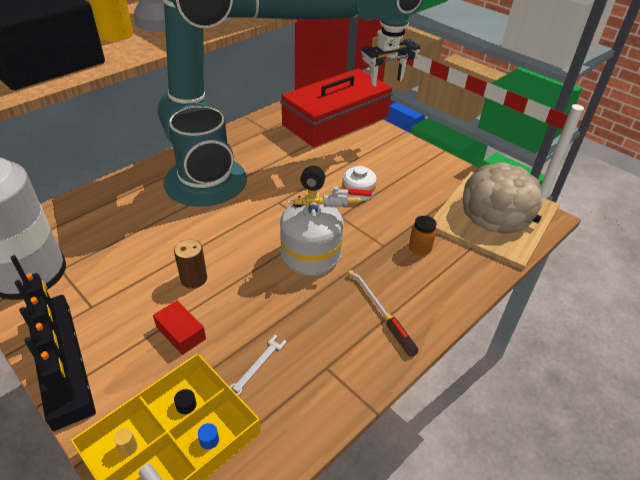

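Enlarge the tank in both views.

```bash
python3 - <<'E'
import cv2,numpy as np
a=cv2.imread("pics/top.png")[210:310,240:340];b=cv2.imread("pics/scene.png")[155:255,270:380]
a=cv2.resize(a,(400,400),interpolation=2)
b=cv2.resize(b,(400,364),interpolation=2);b=np.vstack([b,np.zeros((36,400,3),np.uint8)])
cv2.imwrite("pics/crop.png",np.hstack([a,b]))
E
```

```text
(no output)
```

View pics/crop.png

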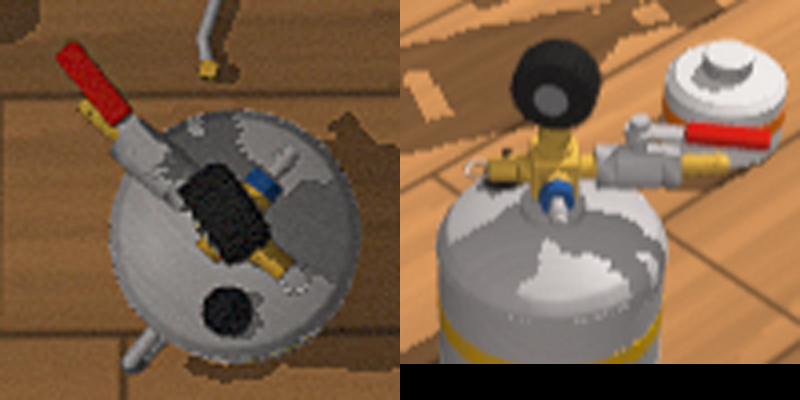

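The top view (crop at 4x) shows the tail end at pixel (261,236), the nipple tip at (314,249), the safety valve end at (313,279), the lever tip at (257,222) and the gauge case at (296,263). The scene view shows the gauge's back, so the dial faces away from that camera.

```bash
cat > h.py <<'E'
from cell import ctrl, imaging, workorder, observe
import numpy as np,cv2
def at(cal,u,v,z):
    K,T=cal["intrinsics"],cal["world_from_camera"]
    d=T[:3,:3]@np.linalg.solve(K,[u,v,1.]);o=T[:3,3]
    return (o+d*(z-o[2])/d[2])[:2]
def proj(cal,p):
    T=np.linalg.inv(cal["world_from_camera"]);q=cal["intrinsics"]@(T[:3,:3]@np.array(p)+T[:3,3]);return q[:2]/q[2]
E
python3 - <<'E'
from h import *
c=imaging.get_calibration("top")
P=dict(gauge=(296,263.5,.30),tail=(261.2,236.2,.199),nip=(313.7,248.8,.199),safe=(313,279.5,.199),tip=(257,222.5,.238),gripin=(271,239,.238),g1=(291,252,.29),g2=(302,274,.29),shoulderL=(267.2,268,.15),shoulderR=(330,268,.15))
W={k:at(c,*v) for k,v in P.items()}
for k in W:print(k,W[k].round(4))
def ang(a,b):d=W[b]-W[a];return np.degrees(np.arctan2(d[1],d[0])),np.linalg.norm(d)
print("y axis",ang("safe","tail"),"x",ang("gauge","nip"),"lever",ang("gripin","tip"),"case width",ang("g1","g2"))
E
```

```text
gauge [0.4913 0.0114]
tail [0.5735 0.1064]
nip [ 0.5392 -0.0303]
safe [ 0.4595 -0.0278]
tip [0.6027 0.1127]
gripin [0.56  0.077]
g1 [0.5201 0.0238]
g2 [ 0.467  -0.0024]
shoulderL [0.4947 0.0953]
shoulderR [ 0.4931 -0.0733]
y axis (np.float64(49.64096319687845), np.float64(0.1760536299550295)) x (np.float64(-41.02470513956736), np.float64(0.06346408674996115)) lever (np.float64(39.935978493115456), np.float64(0.05560538638615074)) case width (np.float64(-153.7674168237883), np.float64(0.05922699017769807))
```

```bash
cat >> h.py <<'E'
def row(x,y,z,yaw):
    """shift and turn in tool axes to reach world x,y,z, tool down, finger line at yaw degrees"""
    s=observe();R=s["orientation"];a=np.radians(yaw);c,n=np.cos(a),np.sin(a)
    best=None
    for k in(1,-1):
        yv=k*np.array([c,n,0]);zv=np.array([0,0,-1.]);G=np.c_[np.cross(yv,zv),yv,zv]
        r=cv2.Rodrigues(R.T@G)[0].ravel()
        if best is None or np.linalg.norm(r)<np.linalg.norm(best):best=r
    d=R.T@(np.array([x,y,z])-s["tool_pos"])
    print((x,y,z,yaw),"row",np.r_[d,best].round(4),"q6 %.2f"%s["joint_positions"][5])
E
python3 -c "
from h import *
row(.561,.145,.33,90)"
```

```text
(0.561, 0.145, 0.33, 90) row [-4.873e-01 -3.614e-01 -1.117e-01 -1.000e-03 -2.000e-04 -3.188e-01] q6 -0.04
```

The manual's scale: turns go in shares of 180 degrees. Converting my numbers, -0.319 rad / 3.1416 = -0.1015.

```bash
echo '[{"dz": -0.04,"wz": -0.0318},{"dx": -0.02,"dy": -0.015,"dz": -0.08,"wz": -0.0637},{"dx": -0.05,"dy": -0.037,"dz": -0.112,"wz": -0.0955},{"dx": -0.08,"dy": -0.06,"dz": -0.112,"wz": -0.1015},{"dx": -0.12,"dy": -0.09,"dz": -0.112,"wz": -0.1015}]' | python3 jog.py 0 20
echo '[{"dx": -0.46,"dy": -0.28},{"dx": -0.46,"dy": -0.28},{"dx": -0.46,"dy": -0.28},{"dx": -0.46,"dy": -0.28},{"dx": -0.46,"dy": -0.28}]' | python3 jog.py
python3 -c "
from h import *
row(.561,.145,.33,90)"
```

```text
time_s: 0.52
tool_pos: [0.2895, 0.5292, 0.3329]
orientation: [[-1.0, -0.003, 0.002], [-0.003, 1.0, 0.003], [-0.002, 0.003, -1.0]]
wrist_force: [0.7, 0.7, 0.5]
width: 0.0642
grasp_force: 0.0
time_s: 0.93
tool_pos: [0.4684, 0.42, 0.3302]
orientation: [[-1.0, -0.0, -0.0], [-0.0, 1.0, -0.0], [0.0, -0.0, -1.0]]
wrist_force: [0.3, 1.2, 0.1]
width: 0.0314
grasp_force: 0.0
(0.561, 0.145, 0.33, 90) row [-9.25e-02 -2.75e-01  2.00e-04 -1.00e-04 -2.00e-04  2.00e-04] q6 -0.88
```

```bash
echo '[{"dx": -0.0925,"dy": -0.275},{"dx": -0.0925,"dy": -0.275},{"dx": -0.0925,"dy": -0.275},{"dx": -0.0925,"dy": -0.275},{"dx": -0.0925,"dy": -0.275}]' | python3 jog.py >/dev/null
echo '[{"dx": -0.024,"dy": -0.074},{"dx": -0.024,"dy": -0.074},{"dx": -0.024,"dy": -0.074},{"dx": -0.024,"dy": -0.074}]' | python3 jog.py
python3 - <<'E'
from h import *
c=imaging.get_calibration("wrist");a=imaging.read_camera("wrist");cv2.imwrite("pics/w1.png",a[...,::-1])
np.save("w1.npy",c,allow_pickle=True)
row(.561,.145,.33,90)
A=np.array([.494,.011]);
print("proj axis",proj(c,[.494,.011,.271]),"stem",proj(c,[.533,.0567,.238]),"tip",proj(c,[.594,.108,.238]))
E
```

```text
time_s: 1.68
tool_pos: [0.5578, 0.1485, 0.33]
orientation: [[-1.0, 0.003, -0.001], [0.003, 1.0, -0.0], [0.001, -0.0, -1.0]]
wrist_force: [0.4, -0.3, -0.3]
width: 0.0008
grasp_force: 0.0
(0.561, 0.145, 0.33, 90) row [-0.0035 -0.0047  0.0001  0.0001 -0.0005 -0.0012] q6 -1.35
proj axis [ 81.595444   156.95226256] stem [185.26945434 210.40480181] tip [262.5983122 290.815525 ]
```

View pics/w1.png

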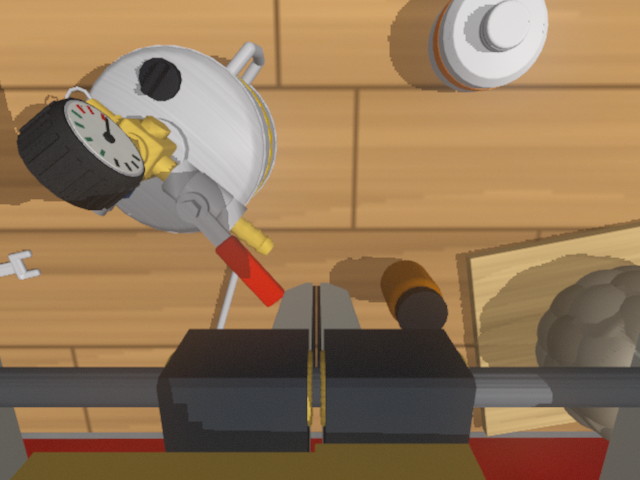

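The dial (centre about (104,138)) faces −x/+y, as deduced. The lever stem is at (197,205), the grip starts at (228,242) and ends at (275,300).

```bash
python3 - <<'E'
from h import *
c=np.load("w1.npy",allow_pickle=True).item()
for n,u,v,z in[("stem",197,205,.238),("gin",228,242,.238),("gend",275,298,.238),("dial",104,138,.271),("tail",262,247,.199),("shoulderR",275,150,.15)]:print(n,at(c,u,v,z).round(4))
d=at(c,275,298,.238)-at(c,228,242,.238);print(np.degrees(np.arctan2(d[1],d[0])))
E
```

```text
stem [0.5292 0.0652]
gin [0.5561 0.0849]
gend [0.5999 0.117 ]
dial [0.4833 0.0258]
tail [0.5722 0.1031]
shoulderR [0.497  0.1113]
36.259864223526435
```

```bash
echo '[{"dz": 0.04},{"dz": 0.08},{"dz": 0.104},{"dz": 0.104}]' | python3 jog.py | grep -E "pos|force"
echo '[{"dx": -0.007,"dy": -0.012},{"dx": -0.014,"dy": -0.024},{"dx": -0.023,"dy": -0.032},{"dx": -0.032,"dy": -0.039},{"dx": -0.039,"dy": -0.052}]' | python3 jog.py| grep -E "pos|force"
```

```text
tool_pos: [0.5554, 0.1511, 0.2206]
wrist_force: [-0.7, 0.1, -0.8]
grasp_force: 0.0
tool_pos: [0.598, 0.0976, 0.2275]
wrist_force: [-1.1, 1.1, 0.0]
grasp_force: 0.8
```

```bash
echo '[{"dx": -0.006,"dy": -0.013},{"dx": -0.009,"dy": -0.025},{"dx": -0.011,"dy": -0.037},{"dx": -0.01,"dy": -0.051},{"dx": -0.008,"dy": -0.06}]' | python3 jog.py| grep -E "pos|force"
echo '[{"dx": 0.001,"dy": -0.004},{"dx": 0.002,"dy": -0.006},{"dx": 0.002,"dy": -0.006}]' | python3 jog.py| grep -E "pos|force"
```

```text
tool_pos: [0.6044, 0.0364, 0.2262]
wrist_force: [0.1, 2.6, -0.7]
grasp_force: 0.7
tool_pos: [0.6027, 0.0328, 0.2266]
wrist_force: [6.8, 9.9, -2.2]
grasp_force: 5.7
```

```bash
echo '[{"dx": 0.001,"dy": -0.001},{"dx": 0.002,"dy": -0.002},{"dx": 0.002,"dy": -0.002}]' | python3 jog.py| grep -E "pos|force"
echo '[{"dx": -0.008,"dy": 0.012},{"dx": -0.01,"dy": 0.04,"dz": -0.02},{"dx": -0.01,"dy": 0.05,"dz": -0.06},{"dx": -0.01,"dy": 0.06,"dz": -0.1},{"dx": -0.01,"dy": 0.06,"dz": -0.13}]' | python3 jog.py 0.093| grep -E "pos|force"
echo '[{"dz": -0.01},{"dz": -0.01}]' | python3 jog.py| grep -E "pos|force"
python3 - <<'E'
from h import *
c=imaging.get_calibration("wrist");a=imaging.read_camera("wrist");b=imaging.read_camera("top")
cv2.imwrite("pics/w2.png",np.hstack([cv2.resize(b[210:310,240:340],(400,400),interpolation=2),cv2.resize(a,(400,300)).copy() if 0 else np.vstack([cv2.resize(a,(400,300)),np.zeros((100,400,3),np.uint8)])])[...,::-1])
cv2.imwrite("pics/w2full.png",a[...,::-1]);np.save("w2.npy",c,allow_pickle=True)
E
```

```text
tool_pos: [0.6018, 0.0321, 0.2268]
wrist_force: [16.8, 18.1, -4.6]
grasp_force: 12.5
tool_pos: [0.6101, 0.0916, 0.3597]
wrist_force: [0.1, -0.3, 1.0]
grasp_force: 0.0
tool_pos: [0.6108, 0.0902, 0.3696]
wrist_force: [0.5, 0.2, -0.6]
grasp_force: 0.0
```

View pics/w2.png

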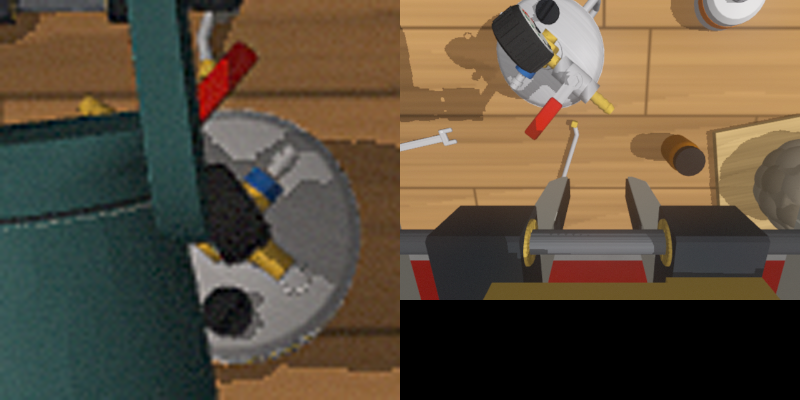

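The lever is shut, perpendicular to its pipe and parallel to the nipple. I'll take a centred look at the gauge for accurate angles.

```bash
echo '[{"dx": 0.05,"dy": -0.079,"dz": -0.03},{"dx": 0.05,"dy": -0.079,"dz": -0.03},{"dx": 0.05,"dy": -0.079,"dz": -0.03},{"dx": 0.05,"dy": -0.079,"dz": -0.03}]' | python3 jog.py | grep -E "pos"
python3 - <<'E'
from h import *
c=imaging.get_calibration("wrist");a=imaging.read_camera("wrist")
cv2.imwrite("pics/w3full.png",a[...,::-1]);np.save("w3.npy",c,allow_pickle=True)
print(c["world_from_camera"].round(3))
p=proj(c,[.493,.011,.24]);print(p)
u,v=[int(max(0,t)) for t in (p[0]-150,p[1]-110)];print(u,v)
k=a[v:v+225,u:u+300];cv2.imwrite("pics/w3.png",cv2.resize(k,None,fx=800/300,fy=800/300,interpolation=2)[...,::-1])
E
```

```text
tool_pos: [0.5592, 0.0087, 0.3965]
[[ 0.002  0.958  0.286  0.479]
 [ 1.    -0.002 -0.002  0.008]
 [-0.001  0.286 -0.958  0.563]
 [ 0.     0.     0.     1.   ]]
[319.60725909 144.702238  ]
169 34
```

View pics/w3.png

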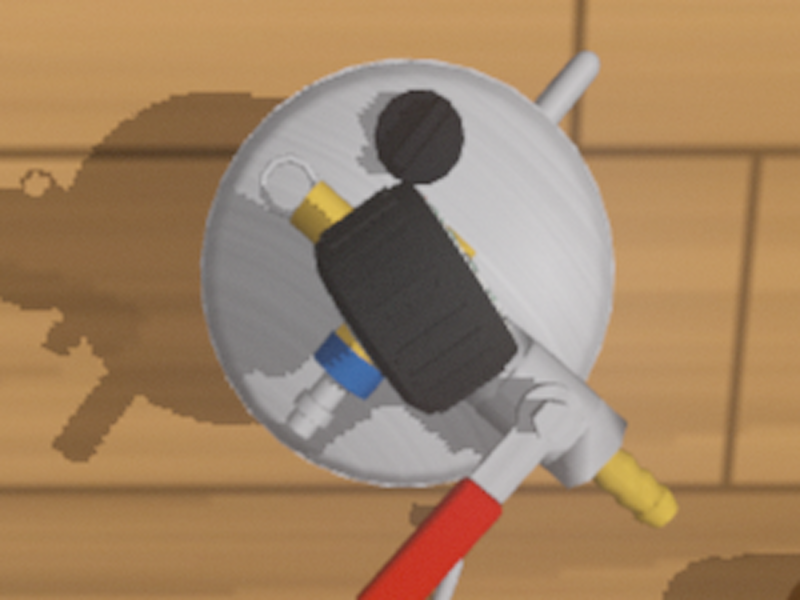

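```bash
python3 - <<'E'
from h import *
c=np.load("w3.npy",allow_pickle=True).item()
f=lambda u,v,z:at(c,169+u*.375,34+v*.375,z)
g=lambda n,a,b:print(n,a.round(4),b.round(4),np.degrees(np.arctan2(*(b-a)[::-1])).round(2),np.linalg.norm(b-a).round(4))
g("yaxis",f(307,198,.199),f(663,511,.199))
g("lever",f(482,495,.238),f(384,592,.238))
g("lever2",f(550,410,.238),f(430,545,.238))
L,B,T,R=[f(*p,.271) for p in((317,249),(428,411),(407,184),(518,349))]
g("LB",L,B);g("TR",T,R);g("mid",(L+T)/2,(B+R)/2);print((L+B+T+R)/4)
g("LT",L,T);g("BR",B,R)
N=f(300,420,.199);print("nip tip",N,f(349,362,.199));g("nipdir",f(349,362,.199),N)
# tank rim circle at z~.15 top outline
print("rimL/R",f(203,270,.14),f(613,270,.14),f(408,60,.14),f(408,487,.14))
E
```

```text
yaxis [ 0.4625 -0.0209] [0.5729 0.1086] 49.57 0.1702
lever [0.5573 0.0376] [0.5911 0.0051] -43.89 0.047
lever2 [0.5292 0.0589] [0.5745 0.0206] -40.22 0.0594
LB [ 0.4792 -0.0127] [0.5243 0.0184] 34.62 0.0548
TR [0.4622 0.0122] [0.5066 0.0439] 35.57 0.0545
mid [ 4.707e-01 -3.000e-04] [0.5154 0.0312] 35.1 0.0547
[0.49307541 0.01545122]
LT [ 0.4792 -0.0127] [0.4622 0.0122] 124.17 0.0301
BR [0.5243 0.0184] [0.5066 0.0439] 124.7 0.031
nip tip [ 0.53861572 -0.02548362] [ 0.51785935 -0.00741777]
nipdir [ 0.5179 -0.0074] [ 0.5386 -0.0255] -41.04 0.0275
rimL/R [ 0.4872695  -0.06845051] [0.48763304 0.09720593] [0.4100946  0.01421273] [0.57729424 0.01460678]
```

Converted, 0.6 rad / 3.1416 = 0.191.

```bash
echo '[{"dx": 0.03,"dy": 0.002,"wz": 0.0382},{"dx": 0.05,"dy": 0.004,"wz": 0.0764},{"dx": 0.066,"dy": 0.0048,"wz": 0.1146},{"dx": 0.066,"dy": 0.0048,"wz": 0.1528},{"dx": 0.066,"dy": 0.0048,"wz": 0.191}]' | python3 jog.py 0.08 25 | grep -E "pos"
echo '[{"wz": 0.0382},{"wz": 0.0764},{"wz": 0.1146},{"wz": 0.1146},{"wz": 0.1146}]' | python3 jog.py | grep -E "pos"
python3 -c "
from h import *
row(.493,.0135,.256,35.1)"
```

```text
tool_pos: [0.4942, 0.0166, 0.3949]
tool_pos: [0.4948, 0.0164, 0.3948]
(0.493, 0.0135, 0.256, 35.1) row [-0.0015 -0.0029  0.1389 -0.0016 -0.0013  0.0027] q6 -0.63
```

```bash
echo '[{"dx": -0.0008,"dy": -0.0025,"dz": 0.04},{"dx": -0.0008,"dy": -0.0025,"dz": 0.08},{"dx": -0.0008,"dy": -0.0025,"dz": 0.11},{"dx": -0.0008,"dy": -0.0025,"dz": 0.139},{"dx": -0.0008,"dy": -0.0025,"dz": 0.139}]' | python3 jog.py | grep -E "pos|force|wid"
echo '[{},{},{},{},{}]' | python3 jog.py 0.04 | grep -E "pos|force|wid"
echo '[{},{},{}]' | python3 jog.py | grep -E "pos|force|wid"
python3 -c "
from h import *
row(.493,.0135,.256,35.1);print(observe()['ft_torque'])"
```

```text
tool_pos: [0.4913, 0.0141, 0.251]
wrist_force: [-0.9, 0.3, -0.6]
width: 0.0799
grasp_force: 0.0
tool_pos: [0.4941, 0.0142, 0.2594]
wrist_force: [8.5, 6.1, 3.6]
width: 0.0579
grasp_force: 25.0
tool_pos: [0.4941, 0.0142, 0.2593]
wrist_force: [7.6, 4.6, 3.4]
width: 0.0575
grasp_force: 25.0
(0.493, 0.0135, 0.256, 35.1) row [ 0.     -0.0013  0.0033  0.0039  0.0018 -0.0008] q6 -0.64
[ 0.49711388 -0.87978783 -0.20864643]
```

Converted, 0.5 rad / 3.1416 = 0.1592.

```bash
echo '[{"dy": 0.001},{"dy": 0.001}]' | python3 jog.py | grep -E "pos|force|wid"
echo '[{"wz": 0.0318},{"wz": 0.0637},{"wz": 0.0955},{"wz": 0.1273},{"dz": 0.0001,"wz": 0.1592}]' | python3 jog.py | grep -E "pos|force|wid"
python3 -c "
from h import *
row(.493,.0135,.256,35.1);print(observe()['ft_torque'])"
```

```text
tool_pos: [0.4942, 0.0143, 0.2593]
wrist_force: [-1.0, -0.8, 6.7]
width: 0.0582
grasp_force: 25.0
tool_pos: [0.494, 0.0142, 0.2592]
wrist_force: [-3.0, -0.8, 7.2]
width: 0.0577
grasp_force: 25.0
(0.493, 0.0135, 0.256, 35.1) row [-0.0006 -0.0011  0.0032  0.0015  0.001  -0.506 ] q6 -0.13
[-0.31157868  0.96761407  0.19124421]
```

Converted, 0.55 rad / 3.1416 = 0.1751.

```bash
for i in 1 2 3; do :; done
echo '[{"wz": 0.035},{"wz": 0.07},{"wz": 0.105},{"wz": 0.1401},{"dz": 0.0001,"wz": 0.1751}]' | python3 jog.py | grep -E "wrist"
echo '[{"wz": 0.035},{"wz": 0.07},{"wz": 0.105},{"wz": 0.1401},{"dz": 0.0001,"wz": 0.1751}]' | python3 jog.py | grep -E "wrist"
echo '[{"wz": 0.035},{"wz": 0.07},{"wz": 0.105},{"wz": 0.1401},{"dz": 0.0001,"wz": 0.1751}]' | python3 jog.py | grep -E "wrist"
echo '[{"wz": 0.035},{"wz": 0.07},{"wz": 0.105},{"wz": 0.1401},{"dz": 0.0001,"wz": 0.1432}]' | python3 jog.py | grep -E "wrist|wid|pos|grasp"
python3 -c "
from h import *
row(.493,.0135,.256,-120);print(observe()['ft_torque'])"
```

```text
wrist_force: [-5.8, -0.2, 7.4]
wrist_force: [-7.6, 0.5, 8.4]
wrist_force: [-7.5, 3.2, 8.5]
tool_pos: [0.4936, 0.0148, 0.2588]
wrist_force: [-7.0, 4.0, 7.2]
width: 0.0577
grasp_force: 25.0
(0.493, 0.0135, 0.256, -120) row [-0.      0.0014  0.0028 -0.001  -0.0004  0.0991] q6 1.97
[ 0.54033176  1.60650518 -0.15508837]
```

```bash
echo '[{},{},{}]' | python3 jog.py 0.08 | grep -E "wid"
echo '[{"dz": -0.04},{"dz": -0.08},{"dx": 0.03,"dz": -0.12},{"dx": 0.06,"dz": -0.14},{"dx": 0.066,"dz": -0.14}]' | python3 jog.py | grep -E "wid|pos"
cat > look.py <<'E'
import sys
from h import *
n=sys.argv[1]
c=imaging.get_calibration("wrist");a=imaging.read_camera("wrist");b=imaging.read_camera("scene")
cv2.imwrite(f"pics/{n}full.png",a[...,::-1]);cv2.imwrite(f"pics/{n}scene.png",b[...,::-1]);np.save(n+".npy",c,allow_pickle=True)
p=proj(c,[.493,.0135,.24]);u,v=[int(max(0,t)) for t in (p[0]-150,p[1]-110)];print(u,v,c["world_from_camera"].round(3))
cv2.imwrite(f"pics/{n}.png",cv2.resize(a[v:v+225,u:u+300],None,fx=800/300,fy=800/300,interpolation=2)[...,::-1])
E
python3 look.py w4
```

```text
width: 0.0737
tool_pos: [0.557, -0.0138, 0.4013]
width: 0.0799
166 183 [[-0.406 -0.877 -0.256  0.628]
 [-0.914  0.389  0.115 -0.047]
 [-0.001  0.28  -0.96   0.568]
 [ 0.     0.     0.     1.   ]]
```

View pics/w4.png

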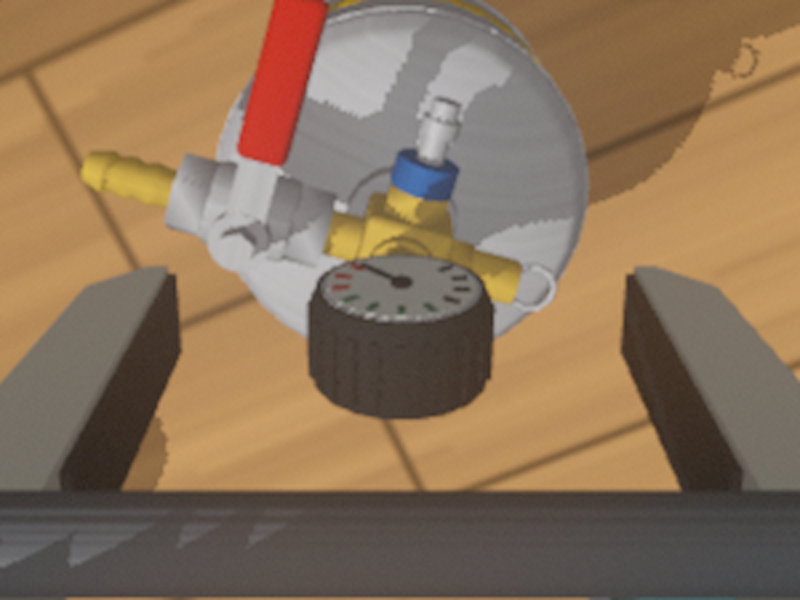

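The dial now shows at (403,288) in the crop, facing nearly along the finger-normal; the nipple tip is at (445,103), the tail end at (88,172) and the safety end at (518,283). I'll fit the dial circle to its pixels.

```bash
cat > fit.py <<'E'
import sys
from h import *
from scipy.optimize import least_squares
n,u0,v0,yaw0=sys.argv[1],float(sys.argv[2]),float(sys.argv[3]),float(sys.argv[4])
c=np.load(n+".npy",allow_pickle=True).item();a=cv2.imread(f"pics/{n}full.png").astype(int)
m=((a.min(2)>95)&(np.ptp(a,axis=2)<25)).astype(np.uint8)
yy,xx=np.mgrid[:480,:640];m[np.hypot((xx-u0),(yy-v0)*1.6)>38]=0
m=cv2.morphologyEx(m,cv2.MORPH_CLOSE,np.ones((5,5)));k,l,st,_=cv2.connectedComponentsWithStats(m)
j=l[int(v0)-6:int(v0)+7,int(u0)-6:int(u0)+7];j=np.bincount(j[j>0]).argmax()
h=cv2.convexHull(cv2.findContours((l==j).astype(np.uint8),0,1)[0][0]);e=cv2.fitEllipse(h);print("area",st[j],"ell",e)
t=np.linspace(0,2*np.pi,60)
def pts(q):
    x,y,w,r=q;d=np.array([np.cos(w),np.sin(w),0]);s=np.array([-d[1],d[0],0])
    return np.array([proj(c,np.array([x,y,.2705])+.017*d+r*(np.cos(b)*s+np.sin(b)*np.array([0,0,1]))) for b in t])
P=h[:,0].astype(float)
def res(q):
    g=pts(q).astype(np.float32);return np.r_[[cv2.pointPolygonTest(g.reshape(-1,1,2),(float(p[0]),float(p[1])),True) for p in P],(q[:2]-[.493,.0135])/.002, (q[3]-.025)/.003]
s=least_squares(res,[.493,.0135,np.radians(yaw0),.025],x_scale=[.01,.01,.2,.01],diff_step=1e-3,loss="soft_l1")
print("axis",s.x[:2].round(4),"dial yaw",np.degrees(s.x[2]).round(2),"r",s.x[3].round(4),"rms",np.sqrt(np.mean(s.fun**2)).round(2))
E
python3 fit.py w4 317 291 -24
python3 - <<'E'
from h import *
c=np.load("w4.npy",allow_pickle=True).item()
f=lambda u,v,z:at(c,166+u*.375,183+v*.375,z)
g=lambda n,a,b:print(n,a.round(4),b.round(4),np.degrees(np.arctan2(*(b-a)[::-1])).round(2),np.linalg.norm(b-a).round(4))
g("yaxis",f(517,283,.199),f(90,171,.199))
g("nip",f(424,180,.199),f(445,104,.199))
g("caseY",f(309,305,.271),f(491,303,.271))
g("lever",f(265,160,.238),f(297,30,.238))
E
```

```text
area [ 279  278   67   26 1262] ell ((310.1531982421875, 290.09490966796875), (26.990135192871094, 69.11447143554688), 93.05461120605469)
axis [0.4957 0.0178] dial yaw -26.43 r 0.0285 rms 1.09
yaxis [ 0.4617 -0.0231] [0.5712 0.1091] 50.36 0.1716
nip [ 0.516  -0.0065] [ 0.5403 -0.0257] -38.32 0.031
caseY [0.5142 0.0362] [ 0.4912 -0.0174] -113.23 0.0584
lever [0.5565 0.036 ] [0.5924 0.0067] -39.22 0.0463
```

```bash
sed -i 's/(yy-v0)\*1.6)>38/(yy-v0)*2.3)>34/' fit.py; python3 fit.py w4 317 290.5 -24
python3 - <<'E'
from h import *
# case silhouette (dark) left/right extremes, per row
a=cv2.imread("pics/w4full.png").max(2)
for v in range(293,330,4):
    r=a[v,255:380];i=np.where(r<85)[0]+255;print(v,i.min(),i.max(),end=" | ")
E
```

```text
area [ 284  279   62   25 1162] ell ((314.26068115234375, 290.6500244140625), (24.93611717224121, 61.71498107910156), 92.17102813720703)
axis [0.4941 0.0154] dial yaw -25.97 r 0.0261 rms 0.38
293 284 348 | 297 282 350 | 301 282 350 | 305 282 350 | 309 282 350 | 313 282 349 | 317 282 349 | 321 283 349 | 325 285 347 | 329 286 346 |
```

Converted, 0.22 rad / 3.1416 = 0.07.

```bash
echo '[{"dx": -0.03},{"dx": -0.066,"dz": 0.02},{"dx": -0.066,"dz": 0.06},{"dx": -0.066,"dz": 0.1},{"dx": -0.066,"dz": 0.14}]' | python3 jog.py | grep -E "wid|pos|wrist"
echo '[{},{},{},{},{}]' | python3 jog.py 0.04 25| grep -E "pos|wri|wid"
echo '[{"wz": 0.0191},{"wz": 0.0382},{"wz": 0.0573},{"wz": 0.07},{"wz": 0.07}]' | python3 jog.py | grep -E "pos|force|wid"
echo '[{},{},{}]' | python3 jog.py 0.08 | grep -E "wid"
echo '[{"dz": -0.04},{"dz": -0.08},{"dx": 0.03,"dz": -0.12},{"dx": 0.06,"dz": -0.14},{"dx": 0.066,"dz": -0.14}]' | python3 jog.py | grep -E "wid|pos"
echo '[{},{}]' | python3 jog.py | grep -E "wid|pos|ori"
python3 look.py w5
```

```text
tool_pos: [0.492, 0.015, 0.2545]
wrist_force: [0.5, -0.3, -0.5]
width: 0.0798
tool_pos: [0.4944, 0.0144, 0.2597]
wrist_force: [-1.7, 1.3, 8.6]
width: 0.0577
tool_pos: [0.4943, 0.0144, 0.2596]
wrist_force: [-2.8, 1.1, 8.4]
width: 0.0573
grasp_force: 25.0
width: 0.0733
tool_pos: [0.5493, -0.0268, 0.4016]
width: 0.0799
tool_pos: [0.5467, -0.025, 0.3958]
orientation: [[0.803, -0.596, -0.002], [-0.596, -0.803, 0.0], [-0.002, 0.001, -1.0]]
width: 0.0803
165 181 [[-0.596 -0.769 -0.231  0.61 ]
 [-0.803  0.571  0.17  -0.073]
 [ 0.001  0.287 -0.958  0.562]
 [ 0.     0.     0.     1.   ]]
```

View pics/w5.png

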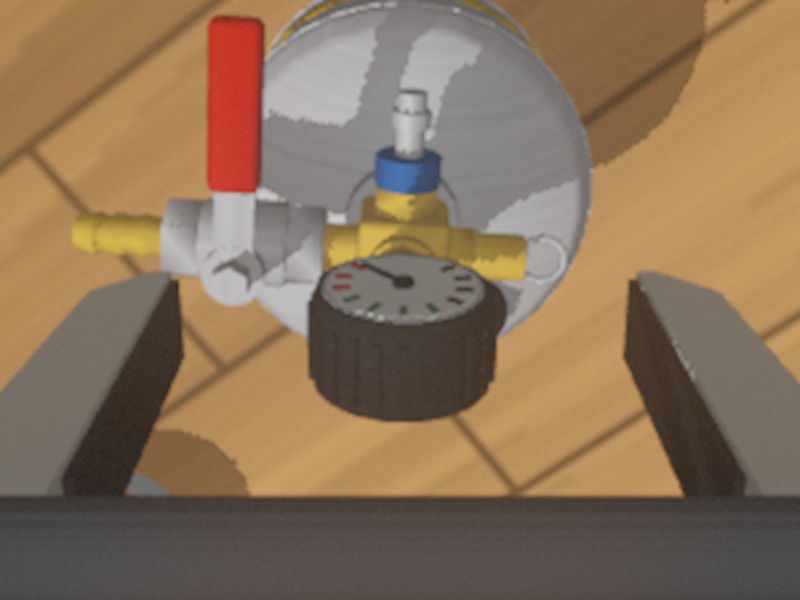

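The dial centre is at (403,285), the nipple tip at (411,95), the tail end at (76,232) and the safety end at (524,257); only a few degrees are left.

```bash
python3 fit.py w5 316 288 -36
python3 - <<'E'
from h import *
c=np.load("w5.npy",allow_pickle=True).item()
f=lambda u,v,z:at(c,165+u*.375,181+v*.375,z)
g=lambda n,a,b:print(n,a.round(4),b.round(4),np.degrees(np.arctan2(*(b-a)[::-1])).round(2),np.linalg.norm(b-a).round(4))
g("yaxis",f(525,257,.199),f(76,232,.199))
g("nip",f(409,187,.199),f(412,93,.199))
g("dial rim",f(321,292,.271),f(486,289,.271))
g("caseBottom",f(311,375,.271),f(494,375,.271))
g("lever",f(236,190,.238),f(235,18,.238));g("lever from stem",f(231,250,.24),f(235,18,.238))
g("axis->nip",np.array([.493,.0135]),f(412,93,.199))
a=cv2.imread("pics/w5full.png").max(2)
for v in range(289,330,4):
    r=a[v,255:380];i=np.where(r<85)[0]+255;print(v,i.min(),i.max(),end=" | ")
E
```

```text
area [ 282  277   64   25 1175] ell ((314.11383056640625, 288.77508544921875), (25.080251693725586, 63.080909729003906), 91.71088409423828)
axis [0.4944 0.0152] dial yaw -38.49 r 0.0261 rms 0.46
yaxis [ 0.4622 -0.0228] [0.5736 0.1098] 49.97 0.1731
nip [ 0.5119 -0.0037] [ 0.5406 -0.0263] -38.21 0.0365
dial rim [0.52   0.0253] [ 0.49   -0.0168] -125.48 0.0517
caseBottom [0.499  0.0457] [ 0.4639 -0.0016] -126.62 0.0589
lever [0.5566 0.0365] [ 6.02e-01 -3.00e-04] -38.97 0.0584
lever from stem [0.5411 0.0509] [ 6.02e-01 -3.00e-04] -40.06 0.0795
axis->nip [0.493  0.0135] [ 0.5406 -0.0263] -39.88 0.0621
289 284 351 | 293 282 353 | 297 281 354 | 301 281 353 | 305 281 351 | 309 281 350 | 313 281 350 | 317 281 349 | 321 282 349 | 325 284 347 | 329 287 344 |
```

```bash
python3 - <<'E'
import cv2
a=cv2.imread("pics/w5full.png")[270:345,265:365];cv2.imwrite("pics/z5.png",cv2.resize(a,(800,600),interpolation=2))
E
```

```text
(no output)
```

View pics/z5.png

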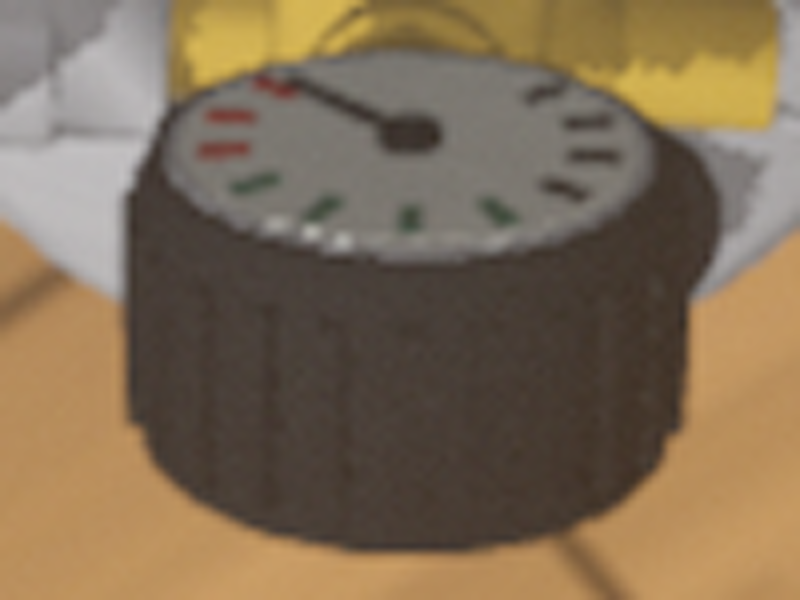

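```bash
cat > tick.py <<'E'
from h import *
from scipy.optimize import least_squares
def fit(n,T,u0,v0,yaw0):
    c=np.load(n+".npy",allow_pickle=True).item();T=np.array(T)/8.+[u0,v0]
    def res(q):
        x,y,w,r,z=q;d=np.array([np.cos(w),np.sin(w),0]);s=np.array([-d[1],d[0],0])  # s: left seen from behind the dial
        o=[]
        for i,t in enumerate(T):
            b=np.radians(90+135-27*i)
            o.append(proj(c,np.array([x,y,z])+.017*d+r*(-np.cos(b)*-s*-1+np.sin(b)*np.array([0,0,1])))-t)
        return np.r_[np.ravel(o)*2,(z-.271)/.003]
    best=None
    for sg in(0,):
        s=least_squares(res,[.493,.0135,np.radians(yaw0),.02,.271],x_scale=[.01,.01,.1,.01,.01])
    J=s.jac;cov=np.linalg.inv(J.T@J)
    print(n,"axis",s.x[:2].round(4),"yaw",np.degrees(s.x[2]).round(2),"+-",np.degrees(cov[2,2]**.5).round(2),"r,z",s.x[3:].round(4),"rms px",(np.sqrt(np.mean(s.fun**2))/2).round(2))
E
python3 - <<'E'
from tick import fit
fit("w5",[(275,87),(230,117),(225,151),(254,184),(322,208),(411,217),(498,211),(565,189),(597,155),(590,122),(545,92)],265,270,-36)
E
```

```text
w5 axis [0.4933 0.0133] yaw -37.5 +- 0.52 r,z [0.0197 0.271 ] rms px 0.39
```

The manual's scale: turns go in shares of 180 degrees. Converting my numbers, 0.045 rad / 3.1416 = 0.0143.

```bash
echo '[{"dx": -0.03},{"dx": -0.066,"dz": 0.02},{"dx": -0.066,"dz": 0.06},{"dx": -0.066,"dz": 0.1},{"dx": -0.066,"dz": 0.14}]' | python3 jog.py | grep -E "wrist"
echo '[{},{},{},{},{}]' | python3 jog.py 0.04 25| grep -E "ori|wri|wid"
echo '[{"wz": 0.0048},{"wz": 0.0095},{"wz": 0.0143},{"wz": 0.0143},{"wz": 0.0143}]' | python3 jog.py | grep -E "ori|force|wid"
echo '[{},{},{}]' | python3 jog.py 0.08 | grep -E "wid"
echo '[{"dz": -0.04},{"dz": -0.08},{"dx": 0.03,"dz": -0.12},{"dx": 0.06,"dz": -0.14},{"dx": 0.066,"dz": -0.14}]' | python3 jog.py | grep -E "wid|pos"
echo '[{},{}]' | python3 jog.py | grep -E "time|ori"
python3 look.py w6
python3 - <<'E'
import cv2
a=cv2.imread("pics/w6full.png")[255:345,255:375];cv2.imwrite("pics/z6.png",cv2.resize(a,(800,600),interpolation=2))
E
```

```text
wrist_force: [-0.2, -0.2, 0.2]
orientation: [[0.803, -0.596, 0.003], [-0.596, -0.803, -0.0], [0.003, -0.002, -1.0]]
wrist_force: [-2.4, 0.4, 9.6]
width: 0.0579
orientation: [[0.775, -0.631, 0.003], [-0.631, -0.775, -0.0], [0.003, -0.002, -1.0]]
wrist_force: [-3.9, 0.4, 9.5]
width: 0.0579
grasp_force: 25.0
width: 0.0734
tool_pos: [0.5474, -0.0292, 0.4016]
width: 0.0805
time_s: 13.67
orientation: [[0.775, -0.632, -0.002], [-0.632, -0.775, 0.0], [-0.001, 0.001, -1.0]]
165 181 [[-0.632 -0.743 -0.223  0.606]
 [-0.775  0.605  0.18  -0.078]
 [ 0.001  0.287 -0.958  0.562]
 [ 0.     0.     0.     1.   ]]
```

View pics/z6.png

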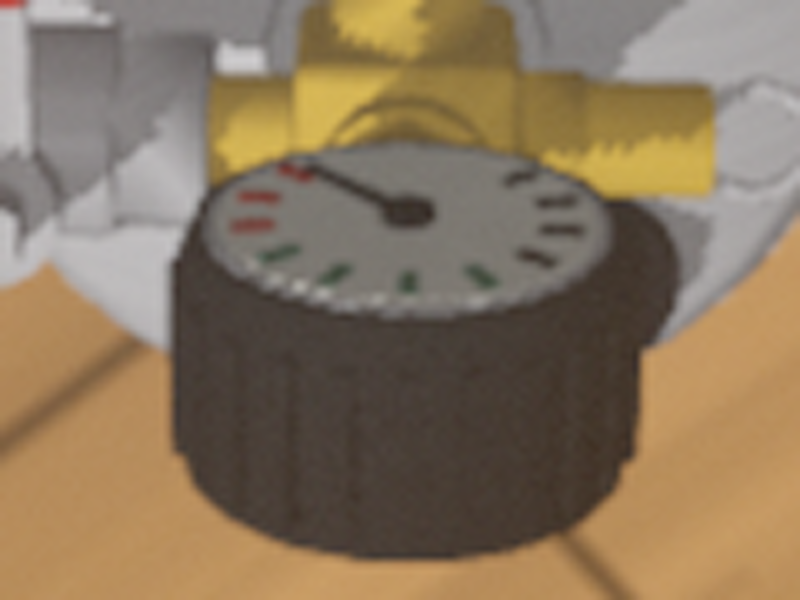

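```bash
python3 - <<'E'
from tick import *
T=np.array([(296,174),(259,197),(251,226),(280,252),(337,272),(408,281),(482,275),(538,257),(563,231),(557,202),(521,178)])*1.2
fit("w6",T,255,255,-39)
c=np.load("w6.npy",allow_pickle=True).item()
f=lambda u,v,z:at(c,255+u*.15,255+v*.15,z)
for n,p,q,z in(("blockedge",(519,69),(296,66),.216),("safety axis->block",(712,138),(215,137),.199)):
    d=f(*q,z)-f(*p,z);print(n,np.degrees(np.arctan2(d[1],d[0])).round(2),np.linalg.norm(d).round(4))
E
```

```text
w6 axis [0.4934 0.0133] yaw -40.28 +- 0.52 r,z [0.0196 0.271 ] rms px 0.43
blockedge 49.99 0.0326
safety axis->block 50.68 0.0769
```

The dial's yaw is about −40° (tick fit −40.3°, tool yaw −39.2°), matching the tank's x axis at −40°. The lever is shut and the arm is clear, so I'm handing in.

```bash
python3 -c "
from cell import ctrl, imaging, workorder, observe
print(workorder.finish_job())"
```

```text
the job is handed in; nothing more can be done
None
```

The job is handed in: the outlet valve lever is shut against its stop, and the gauge is screwed down clockwise about 165° until its dial faces over the charging nipple, to within about 1° by camera; nothing else was touched.

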